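Scan the specimen tray's barcode

TASK

Book the orange specimen tray in: take the barcode scanner out of its cradle, aim it squarely at the middle of the barcode label on the orange tray from about 100 mm away, scan line along the barcode, and hold it steady there for a good second so that it reads; do not let it read the label of another tray. Then lay the scanner gently back in its cradle just as it lay before, let go, and leave the trays and everything else on the bench where they stand.

Things in the scene. Friction and masses are not known exactly. Their poses are not given: they have to be found in the camera images.
- scanner: white barcode scanner, loose, 0.2 kg, 200 mm long. Handle along its x, 34 wide (y) x 30 high (z), x -76 to +70 mm; origin on the handle's centre line at the balance point, where to grip. Head (63 wide, 37 high) at the +x end bent 30 degrees down, its lowest corner 45 mm below the origin, its top no higher than the handle's. +z up, yellow key on top (18 mm up). Reads by itself, no key press.
- scanner_eye: dark red window at the scanner's x +115, z -29 mm; origin at its centre, x = beam (30 degrees below the handle's +x), y = scan line (scanner's y). Reads a label in about 1 s held still: 50 to 150 mm out along the beam (100 best), within about 14 mm of the beam, beam within 15 degrees of square to the label, scan line within 15 degrees of the barcode's length, either way round.
- cradle: grey cradle fixed to the bench, open on top: foot 140 x 80 x 12 mm, two U-shaped saddles 14 mm thick at x -52 and +40 mm hold the handle. Saddle floor at z 60 mm, 42 mm wide between the cheeks, flared above; cheek tops at z 95 mm, 67 mm wide over all; 78 mm free for fingers between the saddles. Origin under the foot; x points the way the scanner's head does.
- cradle_seat (a point): where the scanner's origin lies when it rests in the cradle: 75 mm above the cradle's origin; the scanner's axes are then those of the cradle
- tray_orange: orange specimen tray, loose, 0.75 kg: 120 mm (x) by 130 mm (y), 41 mm high, 54 mm over the round 30 mm specimen mounts in it. Origin at the centre of its underside; a panel along its -x side slopes down and outward and carries the barcode label
- label_orange: white barcode label, 72 x 40 mm, on the sloping panel of the orange tray, at x = -39, z = +23 mm of the tray; origin at its centre; z points squarely out of it (50 degrees above level, to the tray's -x side), y along the barcode's length (across the bars, level), x up the slope
- tray_blue: blue specimen tray, loose, 0.75 kg: 120 mm (x) by 130 mm (y), 41 mm high, 54 mm over the round 30 mm specimen mounts in it. Origin at the centre of its underside; a panel along its -x side slopes down and outward and carries the barcode label
- label_blue: white barcode label, 72 x 40 mm, on the sloping panel of the blue tray, at x = -39, z = +23 mm of the tray; origin at its centre; z points squarely out of it (50 degrees above level, to the tray's -x side), y along the barcode's length (across the bars, level), x up the slope
- tray_grey: grey specimen tray, loose, 0.75 kg: 120 mm (x) by 130 mm (y), 41 mm high, 54 mm over the round 30 mm specimen mounts in it. Origin at the centre of its underside; a panel along its -x side slopes down and outward and carries the barcode label
- label_grey: white barcode label, 72 x 40 mm, on the sloping panel of the grey tray, at x = -39, z = +23 mm of the tray; origin at its centre; z points squarely out of it (50 degrees above level, to the tray's -x side), y along the barcode's length (across the bars, level), x up the slope
- wash_bottle: white squeeze wash bottle with a red cap, 62 mm diameter, 165 mm tall; origin at the centre of its underside; a bystander
- amber_bottle: amber glass bottle with a black cap, 56 mm diameter, 120 mm tall; origin at the centre of its underside; a bystander
- beaker: glass beaker, 72 mm diameter, 90 mm tall; origin at the centre of its underside; a bystander
- dish: flat clear covered dish, 90 mm diameter, 12 mm tall, with one red 30 mm specimen mount on it (25 mm tall in all); origin at the centre of its underside; a bystander
- lens_case: black round objective-lens case, 44 mm diameter, 58 mm tall; origin at the centre of its underside; a bystander
Not all that is in view belongs to the job. What is shaped like the cradle but green, pink or purple is not meant.

How it is judged:
By the outcome, as a careful person would: the job done as asked, in the order asked, and still so for the second after the job is handed in, with the robot touching nothing.
It also fails if it takes over 54 s, if anything falls off the work surface, if the arm or the gripper's body presses on something with over 40 N, if the wrist force passes 120 N, or if a joint passes its speed limit or range.

ROBOT

A 6-joint arm with a two-finger parallel gripper is mounted at the origin on the work surface. World frame = base frame: x ahead of the robot, y to its left, z up, the work surface at z = 0. Lengths are in m, angles in rad, forces in N, time in s.
With the tool pointing down it reaches from about 0.325 to 0.775 m from the base axis. Payload 5.5 kg.
Tool frame: the origin (TCP) lies midway between the tips of the shut fingers; the grasp point (between the pads) lies 19 mm behind it; z points along the fingers, y is the line along which they close (so a half turn about z gives the same grasp; the last joint's range is limited). The gripper opens to 88 mm and grips with 3 to 60 N. Pads are 20 mm wide; open, the fingers measure 115 mm over their backs; the gripper's body (75 mm by 178 mm) begins 61 mm behind the grasp point.
Start: joints at [-1.189, 0.091, 1.231, -0, 1.82, -0.057], TCP at [0.255, -0.543, 0.184] pointing down, gripper open.
Joint ranges: [-2.87, 2.87], [-0.86, 2.18], [0.17, 2.46], [-1.51, 4.65], [0.06, 2.69], [-2.65, 2.65]. Speed limits (rad/s): [2.57, 2.57, 3.01, 3.14, 3.14, 3.14].

INTERFACE

Orientations are given as a 3x3 rotation matrix whose columns are the frame's x, y, z axes.
In Python, from workcell import env, imaging, finish_job gives the robot as it stands.
- The arm moves only by the tool drive_tool, never from a script. Its argument "deltas" is a list of rows, each a list of 2 entries, a list of its own where there are three numbers: the shift along the tool's x, y, z in cm, then the turn, a rotation vector about the tool's x, y, z in rad. In form: [[[x, y, z], [ax, ay, az]], ...]. A call has 1 to 8 rows; each row is the pose to reach, as a shift and turn from the pose commanded when the call began, along the tool's axes at that moment; what a row does not reach only later rows make up. A row lasts 1/8 s, in which the tool goes at most 62.5 mm and 10.7 degrees, less where a joint would pass 70% of its speed; a pose out of reach is approached as far as the arm can. A call with a gripper value outside its range is refused whole. "gripper" is the closure, from 0 (fully open) to 1 (shut), set as the call begins (left out, the last holds). The fingers move at their own pace and stop on an object; the grip force is fixed at half the most. Time passes only in rows, so rows that repeat a pose let the fingers close. It gives the time, the measured TCP pose, the force, the opening and the grip force at its end, in the units of the state.
- env.read_state(): the state, without advancing time (a new reading comes with each control period).
- imaging.capture(name): name is "side" or "top"; returns (picture, depth): 400x640x3 uint8, red, green, blue; 400x640 float32, m along the optical axis (not along the pixel's ray), 0 where there is no reading.
- imaging.get_calibration(name): a dict with "mtx" (3x3 intrinsics, pixels), "eye" and "rotation" of the camera in the world. Camera axes: x right, y up, looking along -z (the intrinsics and any distortion apply to the point x, -y, -z); pixel columns grow to the right and rows downward; lengths in m; the calibration is good to about 2 mm. A picture is of the moment at which its call begins. get_calibration takes no time and is no camera call.
- finish_job(): hands the job in; it is judged then, once.
The state is a dict: "time_s": time; "joints": joint angles; "qd": joint speeds; "tau": joint torques, N m; "position": TCP position; "eef_rot": TCP orientation; "contact_force": force on the tool from outside, world axes, zero at the start; "moment": the same for the moment, N m; "gripper_width": finger opening in m; "grasp_force": force on a finger pad.
Only numpy, scipy, OpenCV 4.12 (cv2) and the standard library are available. Lean on these libraries where they do the work, as an engineer would, in place of code of your own. Each camera call takes 0.05 s, during which the arm holds its last target. There are 200 camera calls.

## Working session

There is one attempt and no reset: what is moved stays moved. The work goes in short steps, Python scripts to look and compute and a tool call to move; the robot and the scene stay as the last step left them, time stands still between calls to the robot, and variables do not carry over. Pictures are saved under pics/ and viewed, at most 10 in all, crops included, and the job is handed in when it is done.

Besides the shell and the picture viewer there is one more tool, called after "Request:" in YAML: its name, and indented under it one key for each argument. drive_tool: Moves the arm, as the interface text tells. Its arguments: {"type":"object","properties":{"deltas":{"type":"array","items":{"type":"array"}},"gripper":{"type":"number"}},"required":["deltas"]}

```bash
mkdir -p pics; ls; python3 - <<'E'
from workcell import env, imaging
import numpy as np,cv2
for n in("side","top"):
    p,d=imaging.capture(n); np.savez(n+"0.npz",p=p,d=d); cv2.imwrite(f"pics/{n}0.png",p[:,:,::-1])
    c=imaging.get_calibration(n); print(n,{k:np.round(v,4).tolist() if not isinstance(v,str) else v for k,v in c.items()}, (d>0).mean())
s=env.read_state(); print(s["position"],np.round(s["eef_rot"],3).tolist(),s["time_s"],s["gripper_width"])
E
```

```text
pics
side {'mtx': [[434.8927, 0.0, 321.4938], [0.0, 434.8927, 200.8596], [0.0, 0.0, 1.0]], 'eye': [0.3465, -0.846, 1.1571], 'rotation': [[0.986, 0.1328, -0.1008], [-0.1667, 0.7718, -0.6136], [-0.0037, 0.6219, 0.7831]]} 0.99594140625
top {'mtx': [[391.2419, 0.0, 319.0498], [0.0, 391.2419, 191.8295], [0.0, 0.0, 1.0]], 'eye': [0.2706, -0.0052, 1.3324], 'rotation': [[-0.0301, 0.981, -0.1915], [-0.9995, -0.0279, 0.014], [0.0084, 0.1919, 0.9814]]} 0.99612890625
[ 0.25479247 -0.54283364  0.18341851] [[0.905, 0.425, -0.001], [0.425, -0.905, 0.002], [0.0, -0.002, -1.0]] 0.1 0.08767016731119137
```

View pics/top0.png

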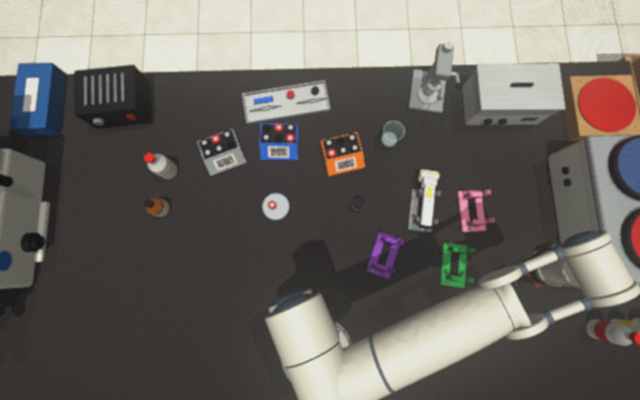

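View pics/side0.png

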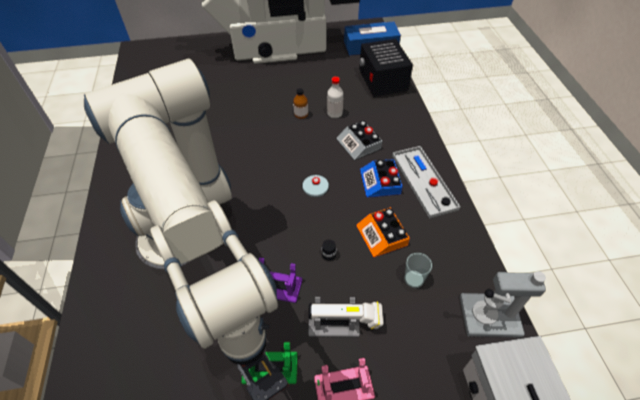

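Top view: the orange tray is at (343,153) with its label at (346,166). The scanner lies in the grey cradle at (425,200), head towards the top of the picture (+x). The green (455,265), pink (474,210) and purple (383,255) cradles are decoys. The lens case is at (357,203) and the beaker at (393,132). In the side view the scanner is at (345,316) and the orange label at (371,233).

```bash
cat > h.py <<'E'
import numpy as np,cv2
from workcell import env,imaging
def cloud(n,d):
    c=imaging.get_calibration(n);K=np.array(c["mtx"]);v,u=np.mgrid[:400,:640]
    P=np.stack([(u-K[0,2])/K[0,0]*d,-(v-K[1,2])/K[1,1]*d,-d],-1)
    return P@np.array(c["rotation"]).T+np.array(c["eye"])
def rect(P):
    (c,s,a)=cv2.minAreaRect((P[:,:2]*1000).astype(np.float32)); return np.round(c,1),np.round(s,1),round(a,1)
E
python3 - <<'E'
from h import *
for n,bs,bo in(("top",(400,160,450,240),(315,125,372,180)),("side",(300,290,392,342),(350,200,415,260))):
    z=np.load(n+"0.npz");p,d=z["p"],z["d"];X=cloud(n,d);hsv=cv2.cvtColor(p,cv2.COLOR_RGB2HSV)
    def box(b):
        m=np.zeros(d.shape,bool);m[b[1]:b[3],b[0]:b[2]]=1;return m
    H,S,V=[hsv[:,:,i].astype(int) for i in range(3)]
    print(n,"bench z",np.median(X[225:235,300:340,2]))
    m=box(bs)&(X[:,:,2]>.078)&(V>150); Q=X[m]
    print("scanner",m.sum(),rect(Q),np.percentile(Q[:,2],[5,50,95]).round(4))
    q=Q[:,:2]-Q[:,:2].mean(0);w=np.linalg.svd(q,full_matrices=0)[2][0];print(" axis deg",np.degrees(np.arctan2(w[1],w[0])))
    t=q@w
    for a in np.arange(-.12,.12,.02):
        k=(t>a)&(t<a+.02)
        if k.sum(): print("  ",round(a,2),k.sum(),Q[k].mean(0).round(4))
    m=box(bs)&(S>120)&(H>18)&(H<38)&(V>100);print(" key",m.sum(),X[m].mean(0).round(4))
    m=box(bs)&(X[:,:,2]<.03)&(X[:,:,2]>.006)&(V>90);print(" foot",m.sum(),rect(X[m]))
    m=box(bo)&(H<20)&(S>150)&(V>120);print(" orange",m.sum(),rect(X[m]),np.percentile(X[m][:,2],[2,98]).round(3))
    top=m&(X[:,:,2]>.036);print("  orange top",rect(X[top]))
    m=box(bo)&(S<90)&(V>110)&(X[:,:,2]<.045)&(X[:,:,2]>.004)
    nc,l,st,ce=cv2.connectedComponentsWithStats(cv2.morphologyEx(m.astype(np.uint8),cv2.MORPH_CLOSE,np.ones((5,5))))
    i=1+np.argmax(st[1:,4]);k=l==i;Q=X[k];c=Q.mean(0);vv=np.linalg.svd(Q-c,full_matrices=0)[2]
    (rc,rs,ra)=cv2.minAreaRect(np.argwhere(k)[:,::-1].astype(np.float32))
    print(" label",st[i],c.round(4),rect(Q),"dirs",vv.round(3).tolist(),"rc",rc)
a=np.load("top0.npz")["p"][110:250,300:490];b=np.load("side0.npz")["p"][195:345,290:430]
f=lambda x:cv2.resize(x,(780,295) if 0 else (400,295),interpolation=2)
cv2.imwrite("pics/crop.png",np.hstack([f(a),f(b)])[:,:,::-1])
E
```

```text
top bench z 0.000591070087315626
scanner 544 (array([ 373.7, -241. ]), array([129.9, 498. ]), 38.2) [0.0813 0.0895 0.0958]
 axis deg 152.57586640218364
   -0.1 12 [ 0.5542 -0.4022  0.0795]
   -0.08 61 [ 0.5434 -0.39    0.0853]
   -0.06 71 [ 0.5273 -0.3814  0.0885]
   -0.04 64 [ 0.505  -0.3794  0.0917]
   -0.02 69 [ 0.4842 -0.3766  0.0906]
   0.0 69 [ 0.4637 -0.3723  0.0897]
   0.02 69 [ 0.4426 -0.3688  0.0894]
   0.04 69 [ 0.4222 -0.3654  0.09  ]
   0.06 56 [ 0.4049 -0.3593  0.09  ]
 key 28 [ 0.5019 -0.3794  0.0946]
 foot 296 (array([ 462.6, -373.4]), array([ 90.7, 248.4]), 71.6)
 orange 527 (array([499.6, -99.1]), array([155., 470.]), 86.0) [-0.002  0.055]
  orange top (array([499.8, -94.9]), array([146.7, 470. ]), 86.0)
 label [335 157  21  14 211] [ 0.6225 -0.1176  0.0241] (array([ 622.8, -117.6]), array([30.2, 71.9]), 11.9) dirs [[-0.203, 0.979, 0.012], [-0.729, -0.143, -0.67], [0.654, 0.145, -0.743]] rc (345.32354736328125, 163.7058868408203)
side bench z 0.00043742122187040433
scanner 831 (array([ 450.7, -606.3]), array([502., 170.]), 82.7) [0.0803 0.0892 0.0942]
 axis deg 179.
[... 165 characters left out ...]

   -0.02 102 [ 0.4879 -0.38    0.0902]
   0.0 101 [ 0.4678 -0.376   0.0889]
   0.02 100 [ 0.4479 -0.3727  0.0888]
   0.04 98 [ 0.4282 -0.3689  0.0894]
   0.06 95 [ 0.4082 -0.3655  0.0893]
   0.08 11 [ 0.3969 -0.3658  0.0893]
 key 78 [ 0.5165 -0.3892  0.0974]
 foot 420 (array([ 458., -364.]), array([ 96.1, 136.5]), 79.8)
 orange 676 (array([ 557.7, -445.4]), array([890., 168.]), 72.9) [0.    0.055]
  orange top (array([ 556.9, -451.2]), array([884.8, 133.3]), 70.5)
 label [363 223  18  24 243] [ 0.6219 -0.1208  0.0281] (array([ 504.2, -469.1]), array([815.2,  55.7]), 71.2) dirs [[-0.189, -0.547, 0.815], [0.256, -0.829, -0.497], [0.948, 0.115, 0.297]] rc (371.015380859375, 234.77696228027344)
```

View pics/crop.png

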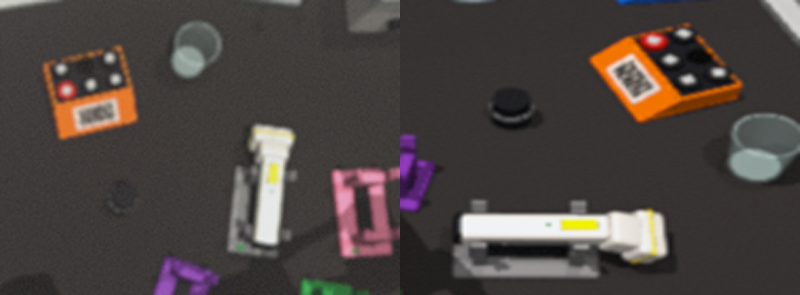

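The crop confirms it: the scanner lies in the grey cradle, and the barcode of the orange tray faces the robot. Next I refine with depth outliers removed.

```bash
python3 - <<'E'
from h import *
for n,bs,bo in(("top",(400,160,450,240),(315,125,372,180)),("side",(300,290,392,342),(350,200,415,260))):
    z=np.load(n+"0.npz");p,d=z["p"],z["d"];X=cloud(n,d);hsv=cv2.cvtColor(p,cv2.COLOR_RGB2HSV);H,S,V=[hsv[:,:,i].astype(int) for i in range(3)]
    ok=lambda b:np.isin(np.arange(400),range(b[1],b[3]))[:,None]&np.isin(np.arange(640),range(b[0],b[2]))[None]&(d>.3)&(X[:,:,2]<.13)
    m=ok(bs)&(X[:,:,2]>.082)&(V>150)&(S<60)
    # handle only
    Q=X[m&(X[:,:,0]<.515)&(X[:,:,0]>.40)]
    q=Q[:,:2]-Q[:,:2].mean(0);w=np.linalg.svd(q,full_matrices=0)[2][0];w*=np.sign(w[0])
    R=X[m];t=(R[:,:2]-Q[:,:2].mean(0))@w; c=Q[:,:2].mean(0)
    print(n,"yaw",np.degrees(np.arctan2(w[1],w[0])).round(2),"mid",c.round(4),"rear",(c+w*t.min()).round(4),"front",(c+w*t.max()).round(4), "origin~",(c+w*(t.min()+.076)).round(4))
    s=(Q[:,:2]-c)@np.array([-w[1],w[0]]);print("  width",np.percentile(s,[1,99]).round(4),np.median(Q[:,2]).round(4))
    k=ok(bs)&(S>120)&(H>18)&(H<38)&(V>100);print(" key x range",np.percentile((X[k][:,:2]-c)@w,[2,98]).round(3))
    m=ok(bo)&(H<20)&(S>150)&(V>120)&(X[:,:,2]>-.01);Q=X[m];print(" orange",m.sum(),rect(Q))
    m=ok(bo)&(S<90)&(V>60)&(X[:,:,2]<.045)&(X[:,:,2]>.004)
    nc,l,st,ce=cv2.connectedComponentsWithStats(cv2.morphologyEx(m.astype(np.uint8),cv2.MORPH_CLOSE,np.ones((5,5))))
    i=1+np.argmax(st[1:,4]);k=(l==i)&ok(bo);Q=X[k];Q=Q[Q[:,2]>.004];c=Q.mean(0);vv=np.linalg.svd(Q-c,full_matrices=0)[2]
    print(" label",st[i],c.round(4),rect(Q),"dirs",vv.round(3).tolist())
    # whole panel (orange+label) plane fit
    # cast ray of label rect centre on z=.023
    rc=cv2.minAreaRect(np.argwhere(k)[:,::-1].astype(np.float32))[0]
    C=imaging.get_calibration(n);K=np.array(C["mtx"]);r=np.array(C["rotation"])@[(rc[0]-K[0,2])/K[0,0],-(rc[1]-K[1,2])/K[1,1],-1]
    e=np.array(C["eye"]);print(" ray",rc,(e+r*(.023-e[2])/r[2]).round(4))
E
```

```text
top yaw -11.71 mid [ 0.4512 -0.3704] rear [ 0.3951 -0.3587] front [ 0.5517 -0.3912] origin~ [ 0.4695 -0.3741]
  width [-0.0173  0.0158] 0.0898
 key x range [0.039 0.064]
 orange 525 (array([ 659.7, -113.2]), array([122.5, 140.4]), 12.0)
 label [335 125  37  55 661] [ 0.6331 -0.1344  0.0182] (array([ 670.8, -147.9]), array([128.6, 199.6]), 87.4) dirs [[-0.765, 0.637, 0.09], [-0.64, -0.738, -0.213], [-0.069, -0.221, 0.973]]
 ray (353.0, 152.0) [ 0.664  -0.1464  0.023 ]
side yaw -13.61 mid [ 0.4524 -0.3735] rear [ 0.3961 -0.3598] front [ 0.5549 -0.3983] origin~ [ 0.47   -0.3777]
  width [-0.0152  0.0201] 0.0896
 key x range [0.037 0.122]
 orange 675 (array([667.3, -95.2]), array([142.1, 160.3]), 10.5)
 label [360 223  21  24 261] [ 0.622  -0.118   0.0226] (array([ 618.1, -118.6]), array([42. , 71.7]), 12.2) dirs [[-0.204, 0.979, 0.006], [0.752, 0.153, 0.641], [-0.627, -0.136, 0.767]]
 ray (369.3461608886719, 235.73080444335938) [ 0.6169 -0.1201  0.023 ]
```

```bash
cat >> h.py <<'E'
from scipy.spatial.transform import Rotation as Ro
# target scanner pose -> tool: grasp point at scanner origin, tool x = scanner x, tool z = -scanner z
def tool(yaw,pitch,o):
    S=Ro.from_euler("ZY",[yaw,pitch],degrees=True).as_matrix(); T=S@np.diag([1,-1,-1]); return np.array(o)+.019*T[:,2],T
def go(p,T):
    s=env.read_state();R=np.array(s["eef_rot"]);print("t",s["time_s"],"pos",np.round(s["position"],4),"w",s["gripper_width"])
    print("  shift cm",(R.T@(np.array(p)-s["position"])*100).round(2),"turn",Ro.from_matrix(R.T@T).as_rotvec().round(3))
E
python3 - <<'E'
from h import *
go(*tool(-11.7,0,[.4697,-.3755,.195]))
E
```

```text
t 0.1 pos [ 0.2548 -0.5428  0.1834] w 0.08767016731119137
  shift cm [26.56 -6.02  0.76] turn [-0.002  0.     0.643]
```

Request:
drive_tool:
  deltas:
    - [[2, -0.5, 0.1], [0, 0, 0.05]]
    - [[6, -1.4, 0.2], [0, 0, 0.15]]
    - [[11, -2.5, 0.3], [0, 0, 0.27]]
    - [[16, -3.6, 0.4], [0, 0, 0.39]]
    - [[21, -4.8, 0.6], [0, 0, 0.51]]
    - [[24.5, -5.6, 0.7], [0, 0, 0.59]]
    - [[26.6, -6.0, 0.76], [-0.002, 0, 0.643]]
    - [[26.6, -6.0, 0.76], [-0.002, 0, 0.643]]
  gripper: 0

```text
time_s: 1.1
position: [0.471, -0.3747, 0.176]
eef_rot: [[0.98, -0.2, -0.001], [-0.2, -0.98, -0.001], [-0.001, 0.001, -1.0]]
contact_force: [-0.0, -0.2, 0.4]
gripper_width: 0.0877
grasp_force: 0.0
```

```bash
python3 - <<'E'
from h import *
go(*tool(-11.7,0,[.4697,-.3755,.075]))
for n,x,y in(("side",270,180),("top",370,120)):
    p,d=imaging.capture(n);np.savez(n+"1.npz",p=p,d=d)
    c=p[y:y+150,x:x+150];cv2.imwrite(f"pics/{n}1.png",cv2.resize(c,(400,400),interpolation=2)[:,:,::-1])
cv2.imwrite("pics/a1.png",np.hstack([cv2.imread("pics/side1.png"),cv2.imread("pics/top1.png")]))
E
```

```text
t 1.1 pos [ 0.471  -0.3747  0.176 ] w 0.08772983592061893
  shift cm [-0.1   0.09 12.  ] turn [0.001 0.001 0.003]
```

View pics/a1.png

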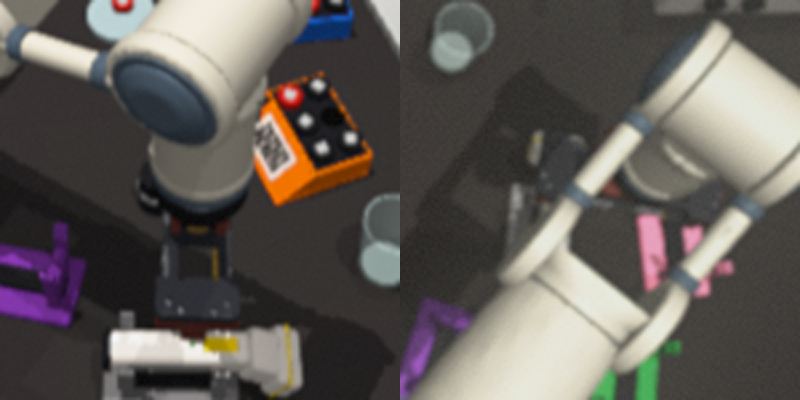

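The side crop shows the gripper above the handle between the saddles, lined up with it. I descend.

Request:
drive_tool:
  deltas:
    - [[-0.1, 0.1, 1.5], [0, 0, 0]]
    - [[-0.1, 0.1, 4], [0, 0, 0]]
    - [[-0.1, 0.1, 6.5], [0, 0, 0]]
    - [[-0.1, 0.1, 8.5], [0, 0, 0]]
    - [[-0.1, 0.1, 10], [0, 0, 0]]
    - [[-0.1, 0.1, 11.2], [0, 0, 0]]
    - [[-0.1, 0.1, 12], [0, 0, 0]]
    - [[-0.1, 0.1, 12], [0, 0, 0]]

```text
time_s: 2.2
position: [0.469, -0.3767, 0.0565]
eef_rot: [[0.979, -0.203, -0.0], [-0.203, -0.979, -0.002], [0.0, 0.002, -1.0]]
contact_force: [0.5, -0.1, -0.1]
gripper_width: 0.0879
grasp_force: 0.0
```

Request:
drive_tool:
  deltas:
    - [[0, 0, 0], [0, 0, 0]]
    - [[0, 0, 0], [0, 0, 0]]
    - [[0, 0, 0], [0, 0, 0]]
    - [[0, 0, 0], [0, 0, 0]]
    - [[0, 0, 0], [0, 0, 0]]
    - [[0, 0, 0], [0, 0, 0]]
    - [[0, 0, 0], [0, 0, 0]]
    - [[0, 0, 0], [0, 0, 0]]
  gripper: 1

```text
time_s: 3.2
position: [0.4691, -0.3769, 0.0568]
eef_rot: [[0.979, -0.203, 0.0], [-0.203, -0.979, -0.002], [0.001, 0.002, -1.0]]
contact_force: [-0.0, 0.1, -0.4]
gripper_width: 0.0113
grasp_force: 0.0
```

The opening went below 34 mm with no force, so the handle isn't between the pads. I look.

```bash
python3 - <<'E'
from h import *
for n,x,y in(("side",270,230),("top",370,130)):
    p,d=imaging.capture(n);np.savez(n+"2.npz",p=p,d=d)
    c=p[y:y+130,x:x+130];cv2.imwrite(f"pics/{n}2.png",cv2.resize(c,(400,400),interpolation=2)[:,:,::-1])
cv2.imwrite("pics/a2.png",np.hstack([cv2.imread("pics/side2.png"),cv2.imread("pics/top2.png")]))
s=env.read_state();print(s["gripper_width"],s["grasp_force"],s["contact_force"])
E
```

```text
0.003551803869761055 0.0 [-0.08754877 -0.5820305   0.51031929]
```

View pics/a2.png

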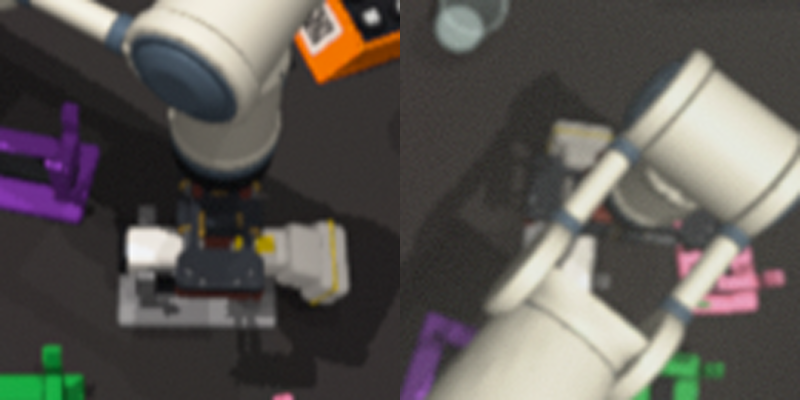

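```bash
python3 - <<'E'
from h import *
s=env.read_state();R=np.array(s["eef_rot"]);o=s["position"];print(s["joints"],o)
for n,b in(("side",(300,285,400,350)),("top",(400,160,470,240))):
  for k in "12":
    z=np.load(n+k+".npz");p,d=z["p"],z["d"];X=cloud(n,d)
    L=(X-np.array([.4691,-.3769,.0568 if k=="2" else .176]))@R   # tool coords
    hsv=cv2.cvtColor(p,cv2.COLOR_RGB2HSV);V=hsv[:,:,2]
    m=np.zeros(d.shape,bool);m[180:380,250:480]=1;m&=(d>.3)
    q=L[m&(L[:,:,2]<.03)&(L[:,:,2]>-.14)&(np.abs(L[:,:,0])<.06)&(np.abs(L[:,:,1])<.14)&(V<100)]
    print(n,k,len(q))
    for zz in np.arange(-.14,.03,.02):
        r=q[(q[:,2]>=zz)&(q[:,2]<zz+.02)]
        if len(r)>3: print("  z",zz.round(2),len(r),"x",np.percentile(r[:,0],[3,97]).round(3),"y",np.percentile(r[:,1],[3,97]).round(3))
z=np.load("side2.npz");p,d=z["p"],z["d"];X=cloud("side",d);V=p.min(2)
m=(X[:,:,2]>.08)&(X[:,:,2]<.1)&(V>110)&(d>.3);m[:290]=0;m[345:]=0;m[:,:300]=0;m[:,395:]=0
Q=X[m];print("scanner now")
for a in np.arange(.38,.58,.02):
    r=Q[(Q[:,0]>a)&(Q[:,0]<a+.02)]
    if len(r):print(a.round(2),len(r),r.mean(0).round(4))
E
```

```text
[-7.32529794e-01  1.06256450e-01  1.44031397e+00 -1.34653344e-03
  1.59359158e+00  1.04245186e+00] [ 0.46904065 -0.37686555  0.0568126 ]
side 1 195
  z -0.14 157 x [-0.025  0.031] y [-0.015  0.079]
  z -0.12 7 x [-0.02   0.017] y [0.076 0.078]
  z -0.06 29 x [-0.007  0.012] y [0.047 0.051]
side 2 261
  z -0.14 148 x [-0.03   0.032] y [-0.008  0.082]
  z -0.12 9 x [-0.023  0.012] y [0.029 0.068]
  z -0.1 8 x [-0.008  0.01 ] y [0.017 0.019]
  z -0.08 14 x [-0.008  0.011] y [0.015 0.017]
  z -0.04 33 x [-0.06   0.016] y [-0.034 -0.001]
  z -0.02 23 x [-0.058 -0.005] y [0.012 0.025]
  z 0.0 9 x [-0.058  0.012] y [0.022 0.026]
  z 0.02 16 x [-0.057  0.04 ] y [0.    0.025]
top 1 107
  z -0.14 96 x [-0.031 -0.017] y [-0.076  0.069]
  z -0.1 5 x [-0.009 -0.004] y [0.045 0.053]
  z -0.06 4 x [-0.008  0.003] y [0.045 0.047]
top 2 83
  z -0.14 63 x [-0.032 -0.019] y [-0.072  0.069]
  z -0.04 12 x [-0.057  0.049] y [-0.019  0.029]
  z -0.02 6 x [0.031 0.051] y [-0.02  -0.018]
scanner now
0.38 22 [ 0.3974 -0.3675  0.0889]
0.4 110 [ 0.4098 -0.3684  0.09  ]
0.42 85 [ 0.429  -0.3688  0.0895]
0.44 3 [ 0.4409 -0.3665  0.0906]
0.5 28 [ 0.5154 -0.3911  0.0874]
0.52 105 [ 0.531  -0.39    0.0878]
0.54 70 [ 0.5473 -0.3869  0.0837]
0.56 1 [ 0.5648 -0.3802  0.0808]
```

```bash
python3 - <<'E'
from h import *
R=np.array(env.read_state()["eef_rot"]);print(env.read_state()["gripper_width"])
for k,tz in(("1",.176),("2",.0568)):
    z=np.load("side"+k+".npz");p,d=z["p"],z["d"];X=cloud("side",d)
    L=(X-np.array([.4695,-.376,tz]))@R
    print("pic",k)
    # column profile down the middle of the gripper
    C=imaging.get_calibration("side");K=np.array(C["mtx"])
    w=np.array([.4695,-.376,tz]);q=np.array(C["rotation"]).T@(w-np.array(C["eye"]));u=K[0,0]*q[0]/-q[2]+K[0,2];v=K[1,2]-K[1,1]*q[1]/-q[2];print("TCP px",u,v)
    for vv in range(int(v)-45,int(v)+14,2):
        print(vv,[(tuple(np.round(L[vv,uu]*1000).astype(int).tolist()),tuple(p[vv,uu].tolist())) for uu in (int(u)-6,int(u),int(u)+6)])
E
```

```text
0.003551803869761055
pic 1
TCP px 340.41745241492373 294.8296478069146
249 [((-20, 31, -258), (105, 101, 92)), ((-8, 34, -264), (101, 97, 89)), ((3, 35, -266), (109, 104, 96))]
251 [((-20, 31, -251), (89, 86, 81)), ((-8, 33, -254), (106, 103, 93)), ((3, 35, -259), (112, 109, 99))]
253 [((-20, 32, -246), (43, 50, 54)), ((-8, 35, -251), (101, 98, 91)), ((4, 37, -254), (130, 125, 114))]
255 [((-19, 22, -222), (25, 31, 36)), ((-8, 35, -244), (53, 57, 60)), ((4, 36, -245), (85, 84, 81))]
257 [((-19, 25, -218), (12, 13, 12)), ((-8, 37, -238), (42, 48, 55)), ((4, 38, -241), (48, 56, 63))]
259 [((-19, 30, -218), (13, 15, 14)), ((-7, 30, -220), (20, 21, 23)), ((5, 30, -220), (41, 45, 48))]
261 [((-19, 6, -170), (36, 29, 30)), ((-7, 33, -217), (9, 13, 12)), ((5, 32, -216), (12, 11, 13))]
263 [((-19, 12, -172), (52, 32, 30)), ((-7, 33, -209), (12, 9, 13)), ((5, 35, -213), (8, 8, 11))]
265 [((-19, 16, -170), (51, 26, 24)), ((-5, 2, -147), (49, 39, 21)), ((8, 6, -156), (53, 42, 20))]
267 [((-18, 16, -162), (39, 25, 25)), ((-6, 14, -160), (29, 26, 25)), ((7, 13, -159), (42, 35, 27))]
269 [((-18, 2
[... 4440 characters left out ...]
75, -164), (47, 49, 55)), ((-4, 73, -159), (47, 48, 55)), ((10, 72, -159), (51, 54, 59))]
318 [((-17, 79, -160), (48, 50, 56)), ((-4, 79, -163), (47, 50, 55)), ((10, 78, -161), (51, 54, 59))]
320 [((-17, 84, -160), (48, 50, 55)), ((-4, 83, -160), (48, 49, 55)), ((10, 83, -161), (50, 52, 56))]
322 [((-17, 89, -161), (46, 48, 52)), ((-4, 89, -162), (51, 53, 58)), ((10, 87, -161), (56, 58, 62))]
324 [((-17, 88, -150), (36, 26, 26)), ((-3, 90, -155), (32, 26, 26)), ((10, 90, -155), (29, 26, 29))]
326 [((-17, 82, -122), (66, 52, 50)), ((-3, 81, -122), (71, 57, 55)), ((12, 80, -121), (54, 32, 29))]
328 [((-15, 18, 46), (119, 116, 117)), ((1, 19, 43), (137, 134, 133)), ((18, 18, 43), (75, 71, 70))]
```

```bash
python3 - <<'E'
import cv2,numpy as np
a=np.load("side1.npz")["p"][220:350,280:410,::-1];b=np.load("side2.npz")["p"][240:370,280:410,::-1]
g=lambda x:np.clip(255*(cv2.resize(x,(400,400),interpolation=2)/255.)**.55,0,255).astype(np.uint8)
cv2.imwrite("pics/g.png",np.hstack([g(a),g(b)]))
E
```

```text
(no output)
```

View pics/g.png

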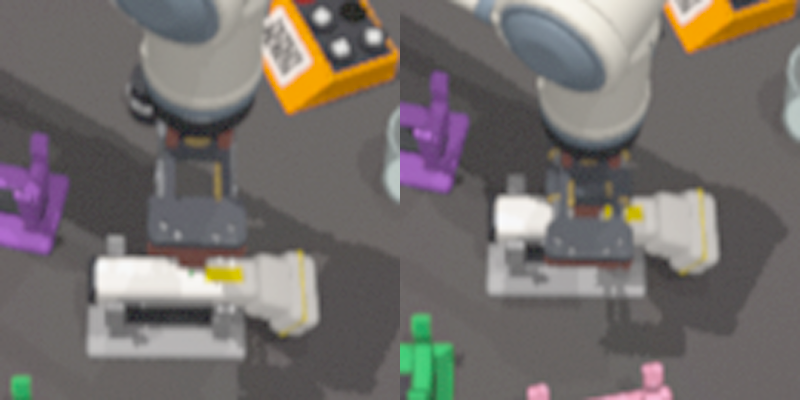

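```bash
python3 - <<'E'
from h import *
R=np.array(env.read_state()["eef_rot"])
for n,k in(("side","1"),("top","1")):
    z=np.load(n+k+".npz");p,d=z["p"],z["d"];X=cloud(n,d)
    L=(X-np.array([.471,-.3747,.176]))@R
    m=(d>.3)&(np.abs(L[:,:,0])<.03)&(np.abs(L[:,:,1])<.1)&(L[:,:,2]>-.115)&(L[:,:,2]<.06)
    for v,u in np.argwhere(m): print(n,u,v,(L[v,u]*1000).round().astype(int),p[v,u])
E
```

```text
side 337 304 [-10  46 -43] [78 63 60]
side 338 304 [ -8  53 -56] [57 33 30]
side 339 304 [ -6  52 -56] [51 23 18]
side 340 304 [ -3  54 -60] [53 25 21]
side 341 304 [ -1  52 -55] [52 25 21]
side 342 304 [  1  53 -58] [51 23 20]
side 343 304 [  3  53 -58] [53 26 21]
side 344 304 [  6  51 -54] [52 24 22]
side 345 304 [  8  52 -57] [52 24 21]
side 346 304 [ 10  53 -58] [57 35 31]
side 347 304 [ 13  52 -57] [82 67 64]
side 337 305 [-10  49 -43] [106  95  90]
side 338 305 [ -8  53 -51] [64 45 41]
side 339 305 [ -5  52 -50] [51 23 21]
side 340 305 [ -3  50 -46] [49 21 17]
side 341 305 [ -1  53 -52] [51 24 20]
side 342 305 [  1  53 -52] [52 25 21]
side 343 305 [  4  54 -54] [52 24 20]
side 344 305 [  6  52 -52] [52 24 19]
side 345 305 [  8  53 -53] [51 23 20]
side 346 305 [ 11  51 -50] [64 43 35]
side 337 306 [-10  53 -46] [153 141 134]
side 338 306 [ -8  52 -44] [103  88  84]
side 339 306 [ -5  54 -48] [78 61 57]
side 340 306 [ -3  52 -45] [75 55 52]
side 341 306 [ -1  51 -44] [62 42 37]
side 342 306 [  2  51 -44] [59 37 33]
side 343 306 [  4  53 -47] [60 38 34]
side 344 306 [  6  53 -49] [61 38 36]
side 346 306 [ 11  53 -47] [76 55 29]
side 343 307 [  4  52 -40] [91 81 74]
side 344 307 [  6  52 -40] [95 81 78]
side 345 307 [  9  52 -41] [92 77 71]
side 346 307 [ 11  52 -40] [99 79 37]
top 458 196 [  2  48 -47] [57 56 54]
top 459 196 [  0  47 -59] [57 56 54]
top 460 196 [ -1  49 -63] [59 61 58]
top 461 196 [ -3  48 -73] [59 58 56]
top 462 196 [ -5  47 -84] [53 52 50]
top 464 197 [-10  48 -99] [68 65 59]
top 465 197 [ -10   50 -100] [63 59 58]
top 466 197 [-10  53 -99] [57 53 52]
top 467 197 [ -9  56 -98] [64 62 57]
top 457 199 [ -6  47 -44] [70 70 68]
top 458 200 [ -9  50 -46] [82 70 68]
top 459 200 [-10  51 -51] [110  83  87]
top 460 200 [-10  53 -54] [137  96 106]
top 461 200 [-11  54 -58] [159 110 122]
```

The depth points settle it. In both views the open fingertips end about 40 mm short of the reported TCP, and the body starts 120 mm behind it instead of 80. The fingers therefore shut just above the handle, with no contact. I raise, open, and go down with a 40 mm correction along the tool.

Request:
drive_tool:
  deltas:
    - [[0, 0, -0.8], [0, 0, 0]]
    - [[0, 0, -2], [0, 0, 0]]
    - [[0, 0, -2], [0, 0, 0]]
    - [[0, 0, -2], [0, 0, 0]]
    - [[0, 0, -2], [0, 0, 0]]
    - [[0, 0, -2], [0, 0, 0]]
    - [[0, 0, -2], [0, 0, 0]]
    - [[0, 0, -2], [0, 0, 0]]
  gripper: 0

```text
time_s: 4.3
position: [0.469, -0.3768, 0.0767]
eef_rot: [[0.979, -0.203, 0.0], [-0.203, -0.979, -0.002], [0.0, 0.002, -1.0]]
contact_force: [-0.9, -1.0, 0.1]
gripper_width: 0.0801
grasp_force: 0.0
```

```bash
sed -i 's/+.019\*T/+.059*T/' h.py; python3 - <<'E'
from h import *
go(*tool(-11.7,0,[.4697,-.3755,.075]))
E
```

```text
t 4.3 pos [ 0.469  -0.3768  0.0767] w 0.08009536903463815
  shift cm [ 0.04 -0.15  6.07] turn [ 0.002 -0.    -0.   ]
```

Request:
drive_tool:
  deltas:
    - [[0, -0.1, 0], [0, 0, 0]]
    - [[0, -0.1, 0], [0, 0, 0]]
    - [[0, -0.1, 0.5], [0, 0, 0]]
    - [[0, -0.1, 1], [0, 0, 0]]
    - [[0, -0.1, 1.5], [0, 0, 0]]
    - [[0, -0.1, 2], [0, 0, 0]]
    - [[0, -0.1, 2.5], [0, 0, 0]]
    - [[0, -0.1, 2.8], [0, 0, 0]]

```text
time_s: 5.3
position: [0.4692, -0.3758, 0.0483]
eef_rot: [[0.979, -0.203, -0.0], [-0.203, -0.979, -0.002], [0.0, 0.002, -1.0]]
contact_force: [-0.3, -0.6, -0.5]
gripper_width: 0.0878
grasp_force: 0.0
```

Request:
drive_tool:
  deltas:
    - [[0, 0, 0.5], [0, 0, 0]]
    - [[0, 0, 1.2], [0, 0, 0]]
    - [[0, 0, 1.8], [0, 0, 0]]
    - [[0, 0, 2.3], [0, 0, 0]]
    - [[0, 0, 2.8], [0, 0, 0]]
    - [[0, 0, 3.1], [0, 0, 0]]
    - [[0, 0, 3.2], [0, 0, 0]]
    - [[0, 0, 3.2], [0, 0, 0]]

```text
time_s: 6.3
position: [0.4693, -0.376, 0.0169]
eef_rot: [[0.979, -0.203, 0.0], [-0.203, -0.979, -0.002], [0.001, 0.002, -1.0]]
contact_force: [-0.4, 0.2, 0.3]
gripper_width: 0.0875
grasp_force: 0.0
```

Request:
drive_tool:
  deltas:
    - [[0, 0, 0], [0, 0, 0]]
    - [[0, 0, 0], [0, 0, 0]]
    - [[0, 0, 0], [0, 0, 0]]
    - [[0, 0, 0], [0, 0, 0]]
    - [[0, 0, 0], [0, 0, 0]]
    - [[0, 0, 0], [0, 0, 0]]
    - [[0, 0, 0], [0, 0, 0]]
    - [[0, 0, 0], [0, 0, 0]]
  gripper: 1

```text
time_s: 7.3
position: [0.4693, -0.3758, 0.0168]
eef_rot: [[0.979, -0.203, 0.0], [-0.203, -0.979, -0.002], [0.001, 0.002, -1.0]]
contact_force: [0.3, 2.0, -0.1]
gripper_width: 0.034
grasp_force: 29.9
```

The handle is gripped (34 mm, 30 N). I lift.

Request:
drive_tool:
  deltas:
    - [[0, 0, -0.4], [0, 0, 0]]
    - [[0, 0, -1.2], [0, 0, 0]]
    - [[0, 0, -2.6], [0, 0, 0]]
    - [[0, 0, -4.6], [0, 0, 0]]
    - [[0, 0, -7], [0, 0, 0]]
    - [[0, 0, -9.4], [0, 0, 0]]
    - [[0, 0, -11.2], [0, 0, 0]]
    - [[0, 0, -12], [0, 0, 0]]

```text
time_s: 8.3
position: [0.4697, -0.3761, 0.139]
eef_rot: [[0.979, -0.203, 0.002], [-0.203, -0.979, -0.004], [0.003, 0.003, -1.0]]
contact_force: [-0.6, -0.0, -2.0]
gripper_width: 0.0337
grasp_force: 29.9
```

```bash
python3 - <<'E'
from h import *
s=env.read_state();print(s["gripper_width"],s["grasp_force"],s["contact_force"],s["joints"])
# seat at grasp: reported tool pose then -> scanner origin
lab=np.array([.622,-.118,.0232]);yaw=12
h=np.array([np.cos(np.radians(yaw)),np.sin(np.radians(yaw)),0])
n=-h*np.cos(np.radians(50))+np.array([0,0,np.sin(np.radians(50))])
S=Ro.from_euler("ZY",[yaw,20],degrees=True).as_matrix()
o=lab+.1*n-S@[.115,0,-.029];print("eye",lab+.1*n,"origin",o)
go(*tool(yaw,20,o))
for n,u,v in(("top",357,203),):
    p,d=imaging.capture(n);X=cloud(n,np.load("top0.npz")["d"]);print("lens case",X[200:207,353:361].reshape(-1,3).mean(0).round(3),"beaker",X[128:134,392:396].reshape(-1,3).mean(0).round(3))
E
```

```text
0.03365784147573288 29.940521121025085 [-0.63607413 -0.04329333 -2.0383009 ] [-7.30893626e-01  8.70506113e-02  1.31514783e+00 -1.31571165e-03
  1.73526073e+00  1.04386947e+00]
eye [ 0.55912588 -0.13136431  0.09980444] origin [ 0.46312454 -0.15177002  0.16638785]
t 8.3 pos [ 0.4697 -0.3761  0.139 ] w 0.03365784147573288
  shift cm [ -7.05 -21.03   2.72] turn [-0.068 -0.346 -0.41 ]
lens case [ 0.478 -0.146  0.057] beaker [ 0.739 -0.293  0.021]
```

Request:
drive_tool:
  deltas:
    - [[-0.4, -1, 0.1], [0, -0.02, -0.02]]
    - [[-1.4, -4, 0.5], [-0.01, -0.07, -0.08]]
    - [[-2.6, -8, 1], [-0.025, -0.13, -0.155]]
    - [[-4.1, -12.2, 1.6], [-0.04, -0.2, -0.24]]
    - [[-5.4, -16.2, 2.1], [-0.05, -0.265, -0.315]]
    - [[-6.4, -19.2, 2.5], [-0.06, -0.315, -0.375]]
    - [[-6.9, -20.6, 2.7], [-0.067, -0.34, -0.4]]
    - [[-7.05, -21.0, 2.7], [-0.068, -0.346, -0.41]]

```text
time_s: 9.35
position: [0.4426, -0.1551, 0.1086]
eef_rot: [[0.918, 0.209, -0.338], [0.198, -0.978, -0.069], [-0.345, -0.003, -0.939]]
contact_force: [0.0, -0.2, -1.9]
gripper_width: 0.0337
grasp_force: 29.9
```

```bash
python3 - <<'E'
from h import *
go(*tool(12,20,[.46312,-.15177,.16639]))
for n,x,y in(("side",290,170),("top",280,100)):
    p,d=imaging.capture(n);np.savez(n+"3.npz",p=p,d=d)
    c=p[y:y+140,x:x+140];cv2.imwrite(f"pics/{n}3.png",cv2.resize(c,(400,400),interpolation=2)[:,:,::-1])
cv2.imwrite("pics/a3.png",np.hstack([cv2.imread("pics/side3.png"),cv2.imread("pics/top3.png")]))
E
```

```text
t 9.35 pos [ 0.4426 -0.1551  0.1086] w 0.0336648498255654
  shift cm [-0.03  0.1  -0.24] turn [-0.002  0.003  0.002]
```

View pics/a3.png

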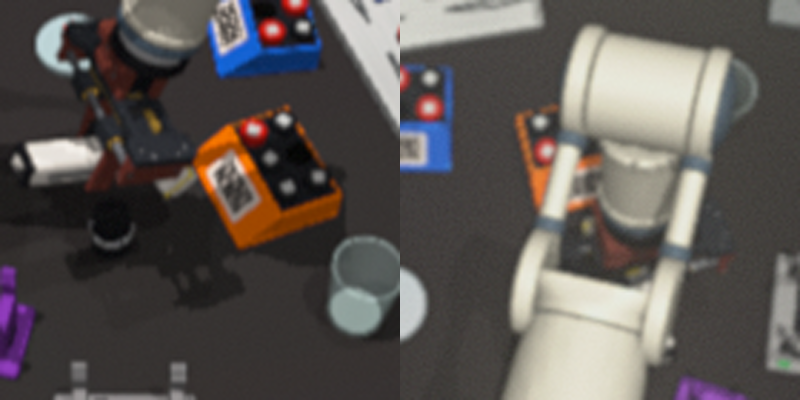

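Side crop: the scanner is held nose-down, its head (175,185) facing the orange label (232,185), clear of the lens case. I check the visible scanner points against the planned pose.

```bash
python3 - <<'E'
from h import *
s=env.read_state();R=np.array(s["eef_rot"]);S=R@np.diag([1,-1,-1]);o=s["position"]-.059*R[:,2]
z=np.load("side3.npz");p,d=z["p"],z["d"];X=cloud("side",d);L=(X-o)@S*1000
m=(d>.3)&(p.min(2)>75)&(X[:,:,2]>.07)&(np.abs(L[:,:,1])<50)&(np.abs(L[:,:,2])<70)&(np.abs(L[:,:,0])<160)
q=L[m];
for a in range(-110,150,10):
    r=q[(q[:,0]>=a)&(q[:,0]<a+10)]
    if len(r): print(a,len(r),"y",np.percentile(r[:,1],[3,97]).round(),"z",np.percentile(r[:,2],[3,50,97]).round())
print("x range",q[:,0].min(),q[:,0].max())
e=o+S@[.115,0,-.029];b=S@[np.cos(np.pi/6),0,-.5];lab=np.array([.622,-.118,.0232]);t=(lab-e)@b;print("dist",t,"miss",e+t*b-lab)
E
```

```text
-90 15 y [-2. 11.] z [-9. -0.  9.]
-80 27 y [-17.  10.] z [-3. 14. 17.]
-70 47 y [-18.  12.] z [-8. 13. 17.]
-60 46 y [-18.  11.] z [-7. 13. 16.]
-50 38 y [-18.  14.] z [ 5. 13. 16.]
-40 42 y [-18.  14.] z [-8. 12. 17.]
-30 41 y [-18.  11.] z [ 2. 13. 17.]
-20 40 y [-18.  15.] z [-0. 13. 16.]
-10 30 y [-19.  13.] z [12. 14. 24.]
0 6 y [-4. 13.] z [11. 14. 16.]
70 9 y [-30. -21.] z [-28. -23. -18.]
80 18 y [-31. -21.] z [-33. -20.  -8.]
90 22 y [-31. -25.] z [-34. -16.  -2.]
100 13 y [-30. -23.] z [-35. -18.  -8.]
110 2 y [-28. -27.] z [-16. -14. -12.]
x range -83.05193554274778 112.64501360768811
dist 0.09901012076303597 miss [-0.00134071 -0.00019442 -0.00113123]
```

The pose matches to within a few mm. Range is about 100 mm, with a miss under 5 mm. I hold for 2 s.

Request:
drive_tool:
  deltas:
    - [[0.2, 0, 0], [0, 0, 0]]
    - [[0.2, 0, 0], [0, 0, 0]]
    - [[0.2, 0, 0], [0, 0, 0]]
    - [[0.2, 0, 0], [0, 0, 0]]
    - [[0.2, 0, 0], [0, 0, 0]]
    - [[0.2, 0, 0], [0, 0, 0]]
    - [[0.2, 0, 0], [0, 0, 0]]
    - [[0.2, 0, 0], [0, 0, 0]]

```text
time_s: 10.45
position: [0.4447, -0.1554, 0.1087]
eef_rot: [[0.919, 0.208, -0.336], [0.196, -0.978, -0.069], [-0.343, -0.003, -0.939]]
contact_force: [0.1, -0.3, -1.9]
gripper_width: 0.0335
grasp_force: 29.9
```

Request:
drive_tool:
  deltas:
    - [[0, 0, 0], [0, 0, 0]]
    - [[0, 0, 0], [0, 0, 0]]
    - [[0, 0, 0], [0, 0, 0]]
    - [[0, 0, 0], [0, 0, 0]]
    - [[0, 0, 0], [0, 0, 0]]
    - [[0, 0, 0], [0, 0, 0]]
    - [[0, 0, 0], [0, 0, 0]]
    - [[0, 0, 0], [0, 0, 0]]

```text
time_s: 11.45
position: [0.4446, -0.1555, 0.1087]
eef_rot: [[0.919, 0.208, -0.336], [0.196, -0.978, -0.069], [-0.343, -0.003, -0.939]]
contact_force: [-0.2, -0.7, -1.4]
gripper_width: 0.0336
grasp_force: 29.9
```

Request:
drive_tool:
  deltas:
    - [[0, 0, 0], [0, 0, 0]]
    - [[0, 0, 0], [0, 0, 0]]
    - [[0, 0, 0], [0, 0, 0]]
    - [[0, 0, 0], [0, 0, 0]]
    - [[0, 0, 0], [0, 0, 0]]
    - [[0, 0, 0], [0, 0, 0]]
    - [[0, 0, 0], [0, 0, 0]]
    - [[0, 0, 0], [0, 0, 0]]

```text
time_s: 12.45
position: [0.4446, -0.1555, 0.1087]
eef_rot: [[0.919, 0.208, -0.336], [0.196, -0.978, -0.069], [-0.343, -0.003, -0.939]]
contact_force: [0.1, 0.1, -2.1]
gripper_width: 0.0341
grasp_force: 29.9
```

```bash
python3 - <<'E'
from h import *
T=np.array([[.979,-.203,0],[-.203,-.979,-.002],[.001,.002,-1]])
go([.4697,-.3761,.139],T)
E
```

```text
t 12.45 pos [ 0.4446 -0.1555  0.1087] w 0.0341224067739524
  shift cm [-3.06 22.1  -2.17] turn [0.068 0.346 0.41 ]
```

Request:
drive_tool:
  deltas:
    - [[-0.2, 1, -0.4], [0, 0.02, 0.02]]
    - [[-0.6, 4, -1], [0.01, 0.07, 0.08]]
    - [[-1.1, 8.2, -1.6], [0.025, 0.13, 0.155]]
    - [[-1.8, 12.6, -2], [0.04, 0.2, 0.24]]
    - [[-2.4, 17, -2.1], [0.05, 0.265, 0.315]]
    - [[-2.8, 20, -2.2], [0.06, 0.315, 0.375]]
    - [[-3.0, 21.7, -2.2], [0.067, 0.34, 0.4]]
    - [[-3.06, 22.1, -2.17], [0.068, 0.346, 0.41]]

```text
time_s: 13.45
position: [0.4692, -0.377, 0.139]
eef_rot: [[0.979, -0.204, 0.0], [-0.204, -0.979, -0.002], [0.001, 0.002, -1.0]]
contact_force: [0.0, 0.1, -2.0]
gripper_width: 0.0341
grasp_force: 29.9
```

Request:
drive_tool:
  deltas:
    - [[0, 0, 0], [0, 0, 0]]
    - [[0, 0, 0], [0, 0, 0]]

```text
time_s: 13.7
position: [0.4702, -0.375, 0.1389]
eef_rot: [[0.98, -0.201, -0.0], [-0.201, -0.98, -0.001], [0.0, 0.001, -1.0]]
contact_force: [-0.9, -1.3, -1.6]
gripper_width: 0.0341
grasp_force: 29.9
```

```bash
python3 - <<'E'
from h import *
T=np.array([[.979,-.203,0],[-.203,-.979,-.002],[.001,.002,-1]])
go([.4693,-.3758,.0168],T)
E
```

```text
t 13.7 pos [ 0.4702 -0.375   0.1389] w 0.034070503973778504
  shift cm [-0.07  0.08 12.21] turn [-0.001  0.001  0.002]
```

Request:
drive_tool:
  deltas:
    - [[-0.1, 0.1, 0.6], [0, 0, 0]]
    - [[-0.1, 0.1, 2], [0, 0, 0]]
    - [[-0.1, 0.1, 4], [0, 0, 0]]
    - [[-0.1, 0.1, 6], [0, 0, 0]]
    - [[-0.1, 0.1, 7.5], [0, 0, 0]]
    - [[-0.1, 0.1, 8.2], [0, 0, 0]]
    - [[-0.1, 0.1, 8.5], [0, 0, 0]]
    - [[-0.1, 0.1, 8.5], [0, 0, 0]]

```text
time_s: 14.7
position: [0.4688, -0.3773, 0.0545]
eef_rot: [[0.979, -0.203, 0.001], [-0.203, -0.979, -0.002], [0.001, 0.002, -1.0]]
contact_force: [1.2, -0.5, -1.6]
gripper_width: 0.0339
grasp_force: 29.9
```

```bash
python3 - <<'E'
from h import *
T=np.array([[.979,-.203,0],[-.203,-.979,-.002],[.001,.002,-1]])
go([.4693,-.3758,.0168],T)
E
```

```text
t 14.7 pos [ 0.4688 -0.3773  0.0545] w 0.03391961020339054
  shift cm [ 0.01 -0.17  3.77] turn [ 0.    -0.001  0.   ]
```

Request:
drive_tool:
  deltas:
    - [[0, -0.15, 0.4], [0, 0, 0]]
    - [[0, -0.15, 1], [0, 0, 0]]
    - [[0, -0.15, 1.6], [0, 0, 0]]
    - [[0, -0.15, 2.2], [0, 0, 0]]
    - [[0, -0.15, 2.7], [0, 0, 0]]
    - [[0, -0.15, 3.1], [0, 0, 0]]
    - [[0, -0.15, 3.3], [0, 0, 0]]
    - [[0, -0.15, 3.4], [0, 0, 0]]

```text
time_s: 15.7
position: [0.4689, -0.3757, 0.02]
eef_rot: [[0.979, -0.203, 0.0], [-0.203, -0.979, -0.002], [0.001, 0.002, -1.0]]
contact_force: [-0.3, -0.0, -2.0]
gripper_width: 0.0337
grasp_force: 29.9
```

Request:
drive_tool:
  deltas:
    - [[0, 0, 0.05], [0, 0, 0]]
    - [[0, 0, 0.1], [0, 0, 0]]
    - [[0, 0, 0.15], [0, 0, 0]]
    - [[0, 0, 0.2], [0, 0, 0]]
    - [[0, 0, 0.25], [0, 0, 0]]
    - [[0, 0, 0.25], [0, 0, 0]]
    - [[0, 0, 0.25], [0, 0, 0]]

```text
time_s: 16.58
position: [0.4689, -0.3757, 0.0175]
eef_rot: [[0.979, -0.203, 0.0], [-0.203, -0.979, -0.002], [0.001, 0.002, -1.0]]
contact_force: [0.8, 0.2, -1.9]
gripper_width: 0.034
grasp_force: 29.9
```

Still carrying its weight. I go 1 mm further, in small steps.

Request:
drive_tool:
  deltas:
    - [[0, 0, 0.03], [0, 0, 0]]
    - [[0, 0, 0.06], [0, 0, 0]]
    - [[0, 0, 0.08], [0, 0, 0]]
    - [[0, 0, 0.08], [0, 0, 0]]

```text
time_s: 17.08
position: [0.4689, -0.3757, 0.0169]
eef_rot: [[0.979, -0.203, 0.0], [-0.203, -0.979, -0.002], [0.001, 0.002, -1.0]]
contact_force: [-0.7, -0.7, -0.8]
gripper_width: 0.0341
grasp_force: 29.9
```

Request:
drive_tool:
  deltas:
    - [[0, 0, 0.03], [0, 0, 0]]
    - [[0, 0, 0.04], [0, 0, 0]]
    - [[0, 0, 0.04], [0, 0, 0]]

```text
time_s: 17.45
position: [0.4689, -0.3757, 0.0168]
eef_rot: [[0.979, -0.203, 0.0], [-0.203, -0.979, -0.002], [0.001, 0.002, -1.0]]
contact_force: [-1.6, 1.2, 1.7]
gripper_width: 0.0336
grasp_force: 29.9
```

Request:
drive_tool:
  deltas:
    - [[0, 0, 0], [0, 0, 0]]
    - [[0, 0, 0], [0, 0, 0]]
    - [[0, 0, 0], [0, 0, 0]]
    - [[0, 0, 0], [0, 0, 0]]
    - [[0, 0, 0], [0, 0, 0]]
    - [[0, 0, 0], [0, 0, 0]]
    - [[0, 0, 0], [0, 0, 0]]
    - [[0, 0, 0], [0, 0, 0]]
  gripper: 0

```text
time_s: 18.45
position: [0.4689, -0.3757, 0.0163]
eef_rot: [[0.979, -0.203, 0.0], [-0.203, -0.979, -0.002], [0.001, 0.002, -1.0]]
contact_force: [0.0, -0.3, -0.5]
gripper_width: 0.088
grasp_force: 0.0
```

Request:
drive_tool:
  deltas:
    - [[0, 0, -0.5], [0, 0, 0]]
    - [[0, 0, -2], [0, 0, 0]]
    - [[0, 0, -4], [0, 0, 0]]
    - [[0, 0, -7], [0, 0, 0]]
    - [[0, 0, -10], [0, 0, 0]]
    - [[0, 0, -13], [0, 0, 0]]
    - [[0, 0, -15], [0, 0, 0]]
    - [[0, 0, -16], [0, 0, 0]]

```text
time_s: 19.45
position: [0.4692, -0.3757, 0.1785]
eef_rot: [[0.979, -0.203, 0.002], [-0.203, -0.979, -0.004], [0.003, 0.003, -1.0]]
contact_force: [0.6, -0.7, -0.4]
gripper_width: 0.0876
grasp_force: 0.0
```

```bash
python3 - <<'E'
from h import *
z0=np.load("side0.npz");X0=cloud("side",z0["d"])
p,d=imaging.capture("side");X=cloud("side",d)
for P,q,dd in((X0,z0["p"],z0["d"]),(X,p,d)):
    m=(dd>.3)&(P[:,:,2]>.08)&(P[:,:,2]<.1)&(q.min(2)>120);m[:290]=0;m[345:]=0;m[:,:300]=0;m[:,395:]=0
    Q=P[m];print(len(Q),Q[:,0].min().round(4),Q[:,0].max().round(4),[Q[(Q[:,0]>a)&(Q[:,0]<a+.02)].mean(0).round(4)[1:].tolist() for a in (.40,.42,.44,.46,.48,.5,.52)])
a=z0["p"][190:350,285:445];b=p[190:350,285:445];g=lambda x:cv2.resize(x,(400,400),interpolation=2)[:,:,::-1]
cv2.imwrite("pics/end.png",np.hstack([g(a),g(b)]));s=env.read_state();print(s["time_s"],s["position"],s["gripper_width"])
E
```

```text
759 0.3949 0.56 [[-0.3674, 0.0899], [-0.3693, 0.0895], [-0.3729, 0.0888], [-0.3763, 0.0892], [-0.3828, 0.0898], [-0.3846, 0.0898], [-0.3882, 0.0879]]
660 0.3945 0.5557 [[-0.366, 0.0891], [-0.371, 0.0898], [-0.375, 0.0895], [-0.3817, 0.089], [-0.3905, 0.0887], [-0.3929, 0.0885], [-0.3928, 0.0877]]
19.5 [ 0.46931556 -0.37574608  0.17892399] 0.08824383198369383
```

View pics/end.png

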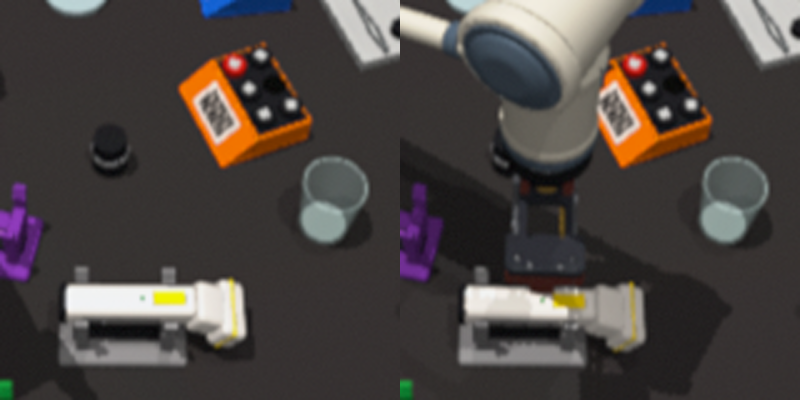

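The before and after views match. The scanner is level in the grey cradle at the same height, and the tray, lens case and beaker are unmoved. I hand the job in.

```bash
python3 -c "
from workcell import finish_job
print(finish_job())"
```

```text
the job is handed in; nothing more can be done
None
```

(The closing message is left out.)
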